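# Set the camera stand's sliding leg to its mark and lock it

## Robot

A 7-joint arm with a two-finger parallel gripper is mounted at the origin on the work surface. World frame = base frame: x ahead of the robot, y to its left, z up, the work surface at z = 0. Lengths are in m, angles in degrees, forces in N, time in s.
With the tool pointing down it reaches from about 0.4 to 0.9 m from the base axis. Payload 5.6 kg.
Tool frame: the origin (TCP) lies at the centre of the arm's flange, where the gripper is bolted on; the fingertips stand 190 mm ahead of it and the grasp point (between the pads) lies 171 mm ahead of it; z points along the fingers, y is the line along which they close (so a half turn about z gives the same grasp; the last joint's range is limited). The gripper opens to 92 mm and grips with 3 to 60 N. Pads are 20 mm wide; open, the fingers measure 128 mm over their backs; the gripper's body (75 mm by 189 mm) begins 69 mm behind the grasp point.
Start: joints at [-70.13, 26.786, -0.665, 91.828, 0.344, 61.387, -3.226], TCP at [0.247, 0.601, 0.405] pointing down, gripper open.
Joint ranges: [-144.91, 144.91], [-17.63, 115.5], [-89.93, 88.59], [15.96, 139.68], [-74.01, 254.01], [8.47, 105.57], [-167.45, 167.45]. Speed limits (degrees/s): [147.25, 147.25, 180, 180, 180, 180, 180].

## Interface

Orientations are given as [roll, pitch, yaw] about the fixed x, y, z axes, in that order (R = Rz(yaw) Ry(pitch) Rx(roll)).
In Python, from station import bot, optics gives the robot as it stands.
- The arm moves only by the tool play_rows, never from a script. Its arguments are lists of equal length, an entry for each row: "turn": the turn, a rotation vector about the tool's x, y, z in rad, a list of three; "delta_pos": the shift along the tool's x, y, z in mm, a list of three; "grip": the finger opening in mm, from 0 to 91.9. A call has 1 to 12 rows; each row is the pose to reach, as a shift and turn from the pose commanded when the call began, along the tool's axes at that moment; what a row does not reach only later rows make up. A row lasts 1/12 s, in which the tool goes at most 41.7 mm and 7.16 degrees, less where a joint would pass 70% of its speed; a pose out of reach is approached as far as the arm can. A call with a gripper value outside its range is refused whole. The fingers move at their own pace and stop on an object; "force" is the grip in N (left out, the last holds). Time passes only in rows, so rows that repeat a pose let the fingers close. It gives the time, the measured TCP pose, the force, the opening and the grip force at its end, in the units of the state.
- bot.state(): the state, without advancing time (a new reading comes with each control period).
- optics.snapshot(name): name is "scene" or "top" or "wrist"; returns the picture (384x512x3 uint8, red, green, blue); there is no depth.
- optics.camera_model(name): a dict with "mtx" (3x3 intrinsics, pixels), "R" (3x3) and "t" (3): a world point X has camera coordinates R X + t; the wrist camera has in their place "mount" (4x4, takes a point from camera to tool coordinates, whose origin is the TCP and whose axes are the flange's). Camera axes: x right, y down, z forward; pixel columns grow to the right and rows downward; lengths in m; the calibration is good to about 2 mm. A picture is of the moment at which its call begins: read the wrist's pose just before it. camera_model takes no time and is no camera call.
- bot.close_job(): hands the job in; it is judged then, once.
Trained networks look in the newest picture that a camera, given by its name, has taken for a name from the list of things; names that differ only in an ending like _2 or _b are one class to them, and where a whole thing is asked for, a point or a joint stands for the part that bears it (a point fixed in the world has none). Each returns a list of dicts, best first, with "conf" (0 to 1); they miss things now and then, are a little off and sometimes report something else, mostly with a low value. They report only what shows in the picture. A call takes as long as a camera call.
- optics.look_for(camera, label): "bbox" ([left, top, right, bottom] in pixels, round what is visible of it).
The state is a dict: "clock": time; "q": joint angles; "qd": joint speeds; "joint_torque": joint torques, N m; "tcp_pos": TCP position; "orientation": TCP orientation; "ft_force": force on the tool from outside, world axes, zero at the start; "moment": the same for the moment, N m; "finger_gap": finger opening in m; "gripper_force": force on a finger pad.
Only numpy, scipy, OpenCV 4.12 (cv2) and the standard library are available. Lean on these libraries where they do the work, as an engineer would, in place of code of your own. Each camera call takes 0.05 s, during which the arm holds its last target. There are 200 camera calls.

## Task

Pull the camera stand's spring-loaded leg out by its black crossbar until the orange index end is level with the yellow length-mark pointer, and steady it there for a moment. Then, holding the leg at the mark all the while, slide your grip along the crossbar so that it pushes the red cam lever outward until it is fully home, and finish while still holding the leg by the crossbar at the mark. Do not shift the lever before the leg is at the mark, and leave the pointer, mug, jar and book where they are.

Things in the scene. Friction and masses are not known exactly. Their poses are not given: they have to be found in the camera images.
- crossbar_grip (a point): Point on the axis of the leg's level black crossbar (piece leg_c0, 22 mm wide along y, 24 mm tall, along this point's x), 50 mm above the desk. Grip it here from above, fingers closing along y. y is the way the leg slides out, z up. The round leg (24 mm) meets the bar from -y, centred 45 mm to the -x of here; the bar is free from 33 mm to the -x up to the lever face.
- index_end (a point): Outer end of the orange block (14 mm, white line on top) at the -x end of the crossbar, on the bar's axis, 77 mm to the -x of crossbar_grip and moving with it. Axes as crossbar_grip.
- pointer_tip (a point): Tip of the yellow length-mark pointer, a 4 mm fin on a yellow block on the graduated aluminium rail beside the leg; 50 mm above the desk, its x 5 mm short of the index end's. Axes as crossbar_grip: the leg is at the mark when index_end has the same y as this point in this frame. Stiff but can be pushed: leave it.
- lever_face (a point): Centre of the inner (-x) face of the red cam lever, on the bar's axis. Its wings span 66 mm along y and from 23 mm below to 30 mm above the axis, 8 mm thick, so fingers that hold the bar push it on both sides. Slides along the bar in +x (outward) to close, about 3 N, stays where left, moves with the leg. Fully open it is 33 mm to the +x of crossbar_grip. Axes as crossbar_grip.
- leg (a joint): How far the leg is out, m: 0 in (start), 0.115 end of travel; marks lie at 0.045 to 0.105. A return spring pulls it in (4.5 N when in, about 7 N at the marks), so it must be held all the time. The bar's plastic drags on fingers that slide along it: grip lightly while sliding.
- lever (a joint): Cam lever, m: 0 fully open, 0.030 fully home against its stop (closed). It starts at 0 to 0.004.
- stand: The fastened-down camera stand: dark base 110 x 190 x 12 mm, grey sleeve 50 mm wide and 75 mm tall around the leg, and a column with a phone clamp, 183 mm tall. Axes as crossbar_grip; origin on the desk under the leg's axis, 100 mm to the -y of the crossbar when the leg is in. Sleeve ends 40 mm to the +y of the origin; column 115 mm to the -y.
- mug_centre (a point): Bystander: white ceramic mug, 80 mm wide, 92 mm tall; point on its axis half-way up. Leave alone.
- jar_centre (a point): Bystander: closed amber glass jar with a white lid, 72 mm wide, 105 mm tall; point on its axis half-way up. Leave alone.
- book: Bystander: blue book lying flat, 128 x 196 x 28 mm; origin at the centre of its underside. Leave alone.

How it is judged (in metres and radians):
On the way, in this order (a step that is already met when the one before it is completed fails the run):
1. the leg is held by its crossbar at the mark, the lever still open (y of index_end in the frame of pointer_tip between -0.006 and 0.006 m and contact force between leg_c0 and the fingers above 1.5 N and value of joint lever below 0.012 m), for 0.3 s.
2. the lever is pushed fully home with the leg held at the mark (y of index_end in the frame of pointer_tip between -0.006 and 0.006 m and contact force between leg_c0 and the fingers above 1.5 N and value of joint lever above 0.0265 m), for 0.2 s.
At the end, for the whole second after the job is handed in: The fingers still hold the crossbar (more than 1.5 N) with the leg at rest, its index end within 6 mm of level with the pointer tip along the leg, and the lever home (within 3.5 mm of its stop); the pointer has not moved by 4 mm. Nothing is let go (all of step 2 and velocity of joint leg between -0.01 and 0.01 m/s and distance of pointer_tip from where it was at the start of the episode below 0.004 m); the arm keeps its last pose, push and grip.
It fails at once if the lever is shifted (12 mm or more) while the leg is more than 10 mm off the mark (value of joint lever above 0.012 m and not (y of index_end in the frame of pointer_tip between -0.01 and 0.01 m)).
It fails at once if the pointer is moved by more than 4 mm (distance of pointer_tip from where it was at the start of the episode above 0.004 m).
It fails at once if the mug, jar or book is disturbed (moved by more than 20 mm) (distance of any of mug_centre, jar_centre, book from where it was at the start of the episode above 0.02 m).
It also fails if it takes over 42 s, if anything falls off the work surface, if the arm or the gripper's body presses on something with over 40 N, if the wrist force passes 120 N, or if a joint passes its speed limit or range.

## Working session

There is one attempt and no reset: what is moved stays moved. The work goes in short steps, Python scripts to look and compute and a tool call to move; the robot and the scene stay as the last step left them, time stands still between calls to the robot, and variables do not carry over. Pictures are saved under pics/ and viewed, at most 10 in all, crops included, and the job is handed in when it is done.

Besides the shell and the picture viewer there is one more tool, called after "Call:" in YAML: its name, and indented under it one key for each argument. play_rows: Moves the arm, as the interface text tells. Its arguments: {"type":"object","properties":{"turn":{"type":"array"},"delta_pos":{"type":"array"},"grip":{"type":"array"},"force":{"type":"number"}},"required":["turn","delta_pos","grip"]}

```bash
mkdir -p pics; cat > h.py <<'E'
import numpy as np,cv2
from station import bot,optics
from scipy.spatial.transform import Rotation as Ro
def cam(n,s=None):
    m=optics.camera_model(n);K=np.array(m['mtx'])
    if 'mount' in m:
        s=s or bot.state();T=np.eye(4);T[:3,:3]=Ro.from_euler('xyz',s['orientation'],degrees=True).as_matrix();T[:3,3]=s['tcp_pos']
        W=T@np.array(m['mount']);R=W[:3,:3].T;t=-R@W[:3,3]
    else:R=np.array(m['R']);t=np.array(m['t']).ravel()
    return K,R,t
def atz(c,uv,z):
    K,R,t=c;o=-R.T@t;d=R.T@np.linalg.solve(K,[uv[0],uv[1],1.]);return o+d*(z-o[2])/d[2]
def proj(c,X):
    K,R,t=c;p=K@(R@np.array(X)+t);return p[:2]/p[2]
def snap(n,f):
    im=optics.snapshot(n);cv2.imwrite('pics/'+f,im[:,:,::-1].copy());return im
E
python3 - <<'E'
from h import *
a=snap('top','t0.png');b=snap('scene','s0.png')
cv2.imwrite('pics/both.png',cv2.resize(np.vstack([a,b]),(400,600))[:,:,::-1]) if 0 else None
print(bot.state())
for n in ('top','scene'):
    c=cam(n);print(n,-c[1].T@c[2])
    for l in ('crossbar_grip','index_end','pointer_tip','lever_face','stand','mug_centre','jar_centre','book'):
        print(l,[(np.round(r['bbox']),round(r['conf'],2)) for r in optics.look_for(n,l)[:2]])
E
```

```text
{'clock': 0.1, 'q': array([-70.12760388,  26.83159006,  -0.66619371,  91.87467039,
         0.34256015,  61.38870125,  -3.2245215 ]), 'qd': array([ 0.03492604,  0.02820694, -0.01622631, -0.18043626, -0.05982292,
       -0.08364276, -0.0238737 ]), 'joint_torque': array([ 1.00826132e-03, -5.21641767e+01, -1.26600789e-02, -2.44367892e+01,
       -5.68220357e-02,  1.40705882e-02,  5.91469598e-05]), 'tcp_pos': array([0.24696817, 0.60101182, 0.40383521]), 'orientation': array([-1.79907164e+02,  4.99825398e-03,  1.57662091e+02]), 'ft_force': array([ 0.50078748,  0.28799872, -0.62846414]), 'moment': array([-0.04374656, -0.00598691, -0.01830397]), 'gripper_force': 0.0, 'finger_gap': 0.09184909923581012}
top [ 0.4176075  -0.00427345  1.05187131]
crossbar_grip [(array([273., 208., 315., 283.]), 0.94)]
index_end [(array([269., 206., 318., 278.]), 0.8)]
pointer_tip [(array([258., 292., 263., 308.]), 0.65)]
lever_face [(array([270., 220., 297., 235.]), 0.57)]
stand [(array([235., 204., 400., 312.]), 0.61)]
mug_centre [(array([142., 257., 190., 295.]), 0.79)]
jar_centre [(array([328., 174., 364., 208.]), 0.86)]
book [(array([225., 131., 312., 202.]), 0.74)]
scene [0.96900092 0.40548633 0.80117196]
crossbar_grip [(array([256., 140., 297., 186.]), 0.96), (array([362., 183., 414., 238.]), 0.42)]
index_end [(array([255., 138., 299., 193.]), 0.95), (array([182., 194., 283., 267.]), 0.34)]
pointer_tip [(array([327., 146., 336., 164.]), 0.66)]
lever_face [(array([263., 160., 286., 186.]), 0.83)]
stand [(array([213.,  76., 351., 190.]), 0.65), (array([262., 161., 288., 184.]), 0.2)]
mug_centre [(array([364., 184., 415., 236.]), 0.95)]
jar_centre [(array([188., 137., 220., 182.]), 0.89)]
book [(array([179., 191., 282., 268.]), 0.78), (array([326., 148., 336., 166.]), 0.61)]
```

View pics/t0.png

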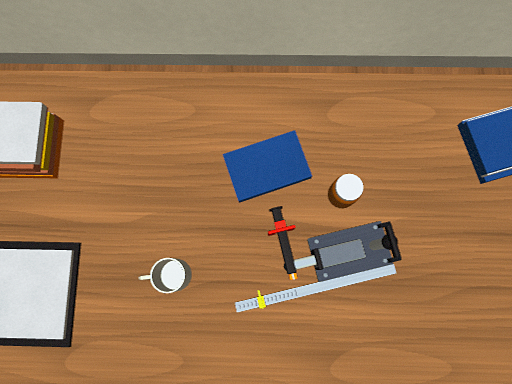

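View pics/s0.png

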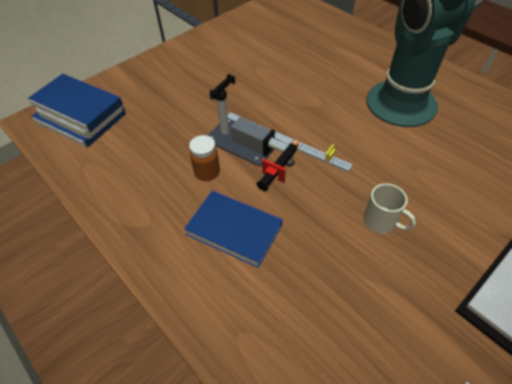

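```bash
python3 - <<'E'
from h import *
c=cam('top');im=cv2.imread('pics/t0.png');print(c[0][0,0])
hsv=cv2.cvtColor(im,cv2.COLOR_BGR2HSV)
roi=np.zeros(im.shape[:2],np.uint8);roi[200:320,230:405]=1
def seg(lo,hi,z,nm):
    m=cv2.inRange(hsv,lo,hi)*roi
    n,l,s,ce=cv2.connectedComponentsWithStats(m)
    i=1+np.argmax(s[1:,4]);print(nm,s[i],ce[i],atz(c,ce[i],z).round(4));return atz(c,ce[i],z)
y=seg((24,150,150),(34,255,255),.05,'yellow')
r=seg((0,180,120),(6,255,255),.08,'red')
o=seg((11,200,210),(22,255,255),.06,'orange')
k=seg((0,0,0),(180,255,45),.06,'black')
seg((90,10,130),(130,80,255),.01,'rail')
for uv,z in (((236,308),.01),((396,269),.01),((277,212),.062),((293,273),.062),((306,262),.06)):print(uv,atz(c,uv,z).round(4))
for l,b in dict(mug=(142,257,190,295),jar=(349,187,349,187)).items():print(l,atz(c,((b[0]+b[2])/2,(b[1]+b[3])/2),.1))
cv2.imwrite('pics/t0c.png',cv2.resize(im[195:320,228:408],None,fx=4,fy=4,interpolation=cv2.INTER_CUBIC))
E
```

```text
416.3570521080606
yellow [257 290   9  19  89] [260.62921348 300.37078652] [0.3467 0.0008 0.05  ]
red [268 220  28  14 172] [280.68604651 226.61627907] [ 0.517 -0.043  0.08 ]
orange [294 273   4   6  15] [295.26666667 275.46666667] [ 0.4056 -0.0789  0.06  ]
black [377 222  24  41 349] [389.53295129 241.63896848] [ 0.4887 -0.3001  0.06  ]
rail [ 264  264  132   41 1295] [329.396139   283.98301158] [ 0.3865 -0.1657  0.01  ]
(236, 308) [0.3246 0.0603 0.01  ]
(396, 269) [ 0.426  -0.3282  0.01  ]
(277, 212) [ 0.5537 -0.0346  0.062 ]
(293, 273) [ 0.4112 -0.0735  0.062 ]
(306, 262) [ 0.4371 -0.1039  0.06  ]
mug [0.39850656 0.21451746 0.1       ]
jar [ 0.61010193 -0.19953095  0.1       ]
```

View pics/t0c.png

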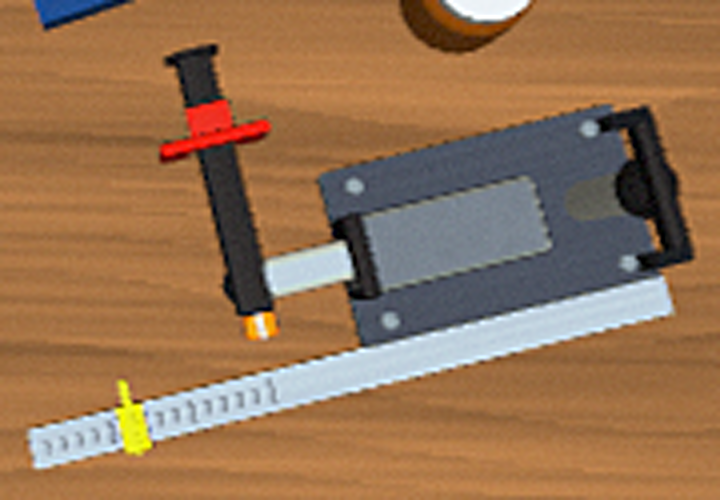

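```bash
python3 - <<'E'
from h import *
m=optics.camera_model('wrist');print(np.round(m['mount'],4),np.round(m['mtx'],1))
s=bot.state();R=Ro.from_euler('xyz',s['orientation'],degrees=True).as_matrix()
c=cam('top');print(atz(c,(258.4,290),.05))
for h in (.40,.45):
  g=np.array([.425,-.04,h]);s2=dict(s);s2['tcp_pos']=g
  for yaw in (14.6,194.6):
    s2['orientation']=[180,0,yaw];k=cam('wrist',s2)
    print(h,yaw,[proj(k,p).round() for p in ([.36,0.01,.05],[.399,-.08,.05],[.4735,-.061,.05],[.52,-.05,.05],[.43,-.1,.05])])
  print(R.T@(g-s['tcp_pos'])*1000)
E
```

```text
[[ 7.000e-04 -9.702e-01 -2.423e-01  6.950e-02]
 [ 1.000e+00  7.000e-04  2.000e-04  1.000e-03]
 [-0.000e+00 -2.423e-01  9.702e-01  1.980e-02]
 [ 0.000e+00  0.000e+00  0.000e+00  1.000e+00]] [[342.8   0.  254.3]
 [  0.  342.8 191.4]
 [  0.    0.    1. ]]
[0.37020266 0.00645072 0.05      ]
0.4 14.6 [array([190., 227.]), array([285., 213.]), array([287., 136.]), array([290.,  84.]), array([313., 189.])]
0.4 194.6 [array([321., 127.]), array([220., 143.]), array([221., 219.]), array([221., 262.]), array([192., 168.])]
[-408.33818946 -525.4625599     4.67699223]
0.45 14.6 [array([198., 212.]), array([281., 200.]), array([283., 132.]), array([285.,  87.]), array([306., 178.])]
0.45 194.6 [array([313., 124.]), array([224., 138.]), array([225., 205.]), array([225., 244.]), array([200., 160.])]
[-408.33885398 -525.45933534  -45.32300766]
```

Call:
play_rows:
  turn:
    - [0,0,-0.05]
    - [0,0,-0.1]
    - [0,0,-0.15]
    - [0,0,-0.2]
    - [0,0,-0.25]
    - [0,0,-0.3]
    - [0,0,-0.35]
    - [0,0,-0.4]
    - [0,0,-0.45]
    - [0,0,-0.5]
    - [0,0,-0.5]
    - [0,0,-0.5]
  delta_pos:
    - [-22,-29,0]
    - [-44,-58,0]
    - [-66,-87,0]
    - [-88,-116,5]
    - [-110,-145,10]
    - [-132,-174,15]
    - [-154,-203,20]
    - [-176,-232,25]
    - [-198,-261,30]
    - [-220,-290,35]
    - [-240,-310,40]
    - [-240,-310,40]
  grip: [91,91,91,91,91,91,91,91,91,91,91,91]

```text
clock: 1.9
tcp_pos: [0.3525, 0.2183, 0.3642]
orientation: [-179.9, -0.0, -174.1]
ft_force: [0.6, -0.1, -0.1]
finger_gap: 0.0911
gripper_force: 0.0
```

```bash
python3 - <<'E'
from h import *
s=bot.state();R=Ro.from_euler('xyz',s['orientation'],degrees=True).as_matrix();print(s['tcp_pos'],s['orientation'],s['q'])
print(R.T@(np.array([.425,-.04,.35])-s['tcp_pos'])*1000,np.radians(194.6-s['orientation'][2]%360))
E
```

```text
[0.35246068 0.21831754 0.36419062] [-1.79875586e+02 -3.93363384e-02 -1.74132167e+02] [-40.03003296   6.96737683   3.85971792 125.49013823  -0.51457816
  47.6560662   60.01647432]
[ -45.76011176 -264.34867579   14.73326008] 0.15240506034755213
```

Call:
play_rows:
  turn:
    - [0,0,-0.02]
    - [0,0,-0.04]
    - [0,0,-0.06]
    - [0,0,-0.08]
    - [0,0,-0.1]
    - [0,0,-0.12]
    - [0,0,-0.15]
    - [0,0,-0.152]
    - [0,0,-0.152]
    - [0,0,-0.152]
  delta_pos:
    - [-5,-30,0]
    - [-10,-60,0]
    - [-16,-90,5]
    - [-22,-125,10]
    - [-28,-160,15]
    - [-34,-195,15]
    - [-40,-230,15]
    - [-46,-264,15]
    - [-46,-264,15]
    - [-46,-264,15]
  grip: [91,91,91,91,91,91,91,91,91,91]

```text
clock: 2.73
tcp_pos: [0.4264, -0.0351, 0.3499]
orientation: [-180.0, 0.0, -165.2]
ft_force: [-0.0, 0.4, 0.4]
finger_gap: 0.0911
gripper_force: 0.0
```

```bash
python3 - <<'E'
from h import *
s=bot.state();print(s['tcp_pos'],s['orientation'],s['q'].round(1));c=cam('wrist',s)
im=snap('wrist','w1.png')
cv2.imwrite('pics/w1b.png',cv2.resize(im,(800,600),interpolation=cv2.INTER_CUBIC)[:,:,::-1])
E
```

```text
[ 0.42642929 -0.03507291  0.34990987] [-1.79983879e+02  3.63467139e-02 -1.65202428e+02] [-15.7   9.4  17.5 125.4  -3.9  45.6 109.1]
```

View pics/w1b.png

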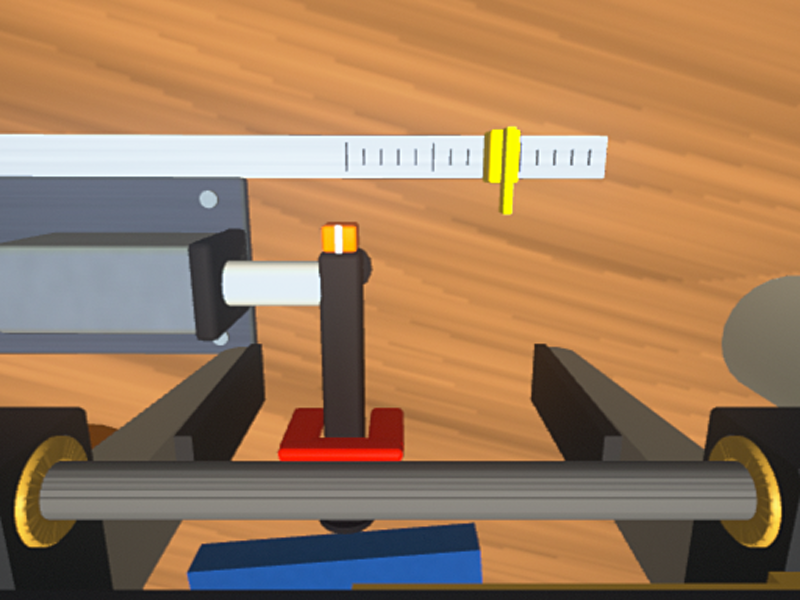

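```bash
python3 - <<'E'
from h import *
s=bot.state();c=cam('wrist',s)
P=lambda u,v,z:atz(c,((u+.5)*.64-.5,(v+.5)*.64-.5),z)
for nm,u,v,z in (('railL',5,135,.01),('railR',604,136,.01),('barTL',320.5,262,.062),('barTR',363,262,.062),('barBL',323,405,.062),('barBR',365,405,.062),('idx',339.5,223,.057),('line',339,240,.057),('tip',507,214,.05),('tip60',507,214,.06),('leverwing',342,438,.08),('leverface',342,438,.062)):
    print(nm,P(u,v,z).round(4))
t=np.radians(14.8);x=np.array([np.cos(t),np.sin(t),0]);y=np.array([-np.sin(t),np.cos(t),0])
i=P(339.5,223,.057);g=i+77*x/1000;tip=P(507,214,.05)
print('grip',g,'tip rel idx',(tip-i)@x,(tip-i)@y, 'lever',(P(342,438,.062)-g)@x)
# vs top camera
ct=cam('top')
print('proj top idx,tip',proj(ct,[*i[:2],.057]),proj(ct,tip), 'meas ~(293,279),(258.4,290)')
R=Ro.from_euler('xyz',s['orientation'],degrees=True).as_matrix()
print('tcp move to above',R.T@(np.array([*g[:2],.29])-s['tcp_pos'])*1000)
E
```

```text
railL [ 0.4011 -0.2707  0.01  ]
railR [0.313  0.0603 0.01  ]
barTL [ 0.4153 -0.075   0.062 ]
barTR [ 0.4097 -0.0542  0.062 ]
barBL [ 0.4916 -0.056   0.062 ]
barBR [ 0.4857 -0.034   0.062 ]
idx [ 0.3943 -0.0707  0.057 ]
line [ 0.4028 -0.0689  0.057 ]
tip [0.3682 0.0115 0.05  ]
tip60 [0.3679 0.0093 0.06  ]
leverwing [ 0.4981 -0.042   0.08  ]
leverface [ 0.5081 -0.0415  0.062 ]
grip [ 0.46874988 -0.05104774  0.057     ] tip rel idx -0.0042129362984413285 0.08614928368773735 lever 0.040463464215320856
proj top idx,tip [291.63015716 280.32471081] [256.2301654  290.81529716] meas ~(293,279),(258.4,290)
tcp move to above [-36.72658423 -27.72601419  59.73195435]
```

Call:
play_rows:
  turn:
    - [0,0,0]
    - [0,0,0]
    - [0,0,0]
    - [0,0,0]
    - [0,0,0]
    - [0,0,0]
    - [0,0,0]
    - [0,0,0]
    - [0,0,0]
  delta_pos:
    - [-15,-10,0]
    - [-30,-20,20]
    - [-42,-28,40]
    - [-42,-28,60]
    - [-42,-28,80]
    - [-42,-28,100]
    - [-42,-28,115]
    - [-42,-28,127]
    - [-42,-28,127]
  grip: [80,80,80,80,80,80,80,80,80]

```text
clock: 3.53
tcp_pos: [0.4729, -0.048, 0.2206]
orientation: [179.9, -0.2, -164.8]
ft_force: [-0.6, 0.6, 1.1]
finger_gap: 0.0796
gripper_force: 0.0
```

```bash
python3 - <<'E'
from h import *
s=bot.state();print(s['tcp_pos'],s['orientation'],s['q'].round(1),s['ft_force'])
im=snap('wrist','w2.png')
cv2.imwrite('pics/w2b.png',cv2.resize(im,(800,600),interpolation=cv2.INTER_CUBIC)[:,:,::-1])
E
```

```text
[ 0.47286301 -0.0479967   0.22064408] [ 179.87780704   -0.23301167 -164.80302548] [ -9.9  27.5  14.  123.5 -12.8  30.6 118.8] [-0.59310283  0.5954824   1.09088607]
```

View pics/w2b.png

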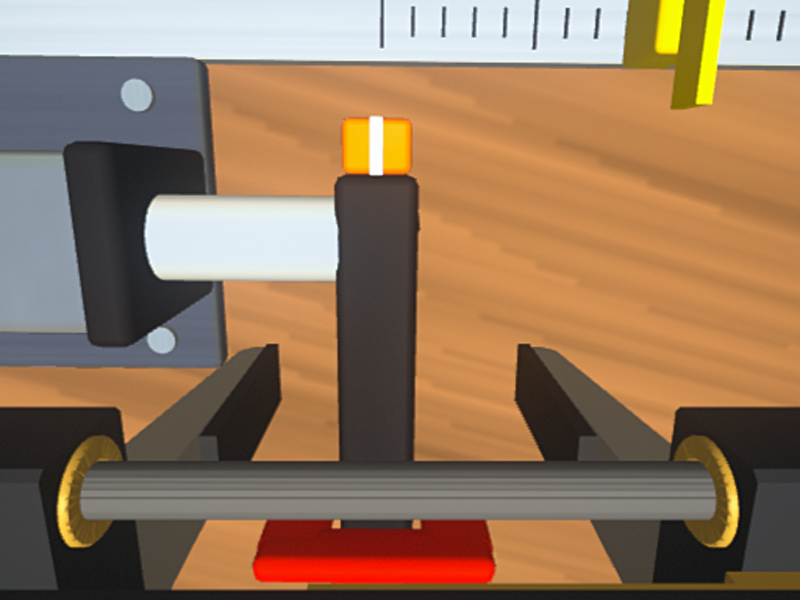

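```bash
python3 - <<'E'
from h import *
s=bot.state();c=cam('wrist',s)
P=lambda u,v,z:atz(c,((u+.5)*.64-.5,(v+.5)*.64-.5),z)
# leg axis direction from the bar/rail seen here
a=P(210,62,.01);b=P(780,68,.01);d=b-a;print('rail yaw',np.degrees(np.arctan2(d[1],d[0]))-90)
d=P(415,180,.062)-P(412,458,.062);d2=P(338,190,.062)-P(340,458,.062);print('bar',[np.degrees(np.arctan2(-k[1],-k[0])) for k in(d,d2)])
t=np.radians(14.9);x=np.array([np.cos(t),np.sin(t),0]);y=np.array([-np.sin(t),np.cos(t),0])
i=P(376,118,.057);print('idx',i,'bar ctr y', (P(377,300,.062)-i)@y,'tcp y rel',(s['tcp_pos']-i)@y,'tcp x rel grip',(s['tcp_pos']-i)@x-.077)
for z in (.05,.055,.06,.065):
    print(z,'top c',[((P(u,105,z)-i)@x,(P(u,105,z)-i)@y) for u in (697,706,716)])
for z in (.04,.045,.05):print(z,'low left',(P(672,107,z)-i)@y)
E
```

```text
rail yaw 14.66776456148557
bar [np.float64(15.025014292308976), np.float64(14.118008294525982)]
idx [ 0.39618435 -0.07289533  0.057     ] bar ctr y 0.00025672577534628204 tcp y rel 0.003862828667657765 tcp x rel grip 0.0038558158476512533
0.05 top c [(np.float64(-0.004392501788847046), np.float64(0.08605646814380302)), (np.float64(-0.004406086390599646), np.float64(0.08847860899481134)), (np.float64(-0.004421181284809429), np.float64(0.09117003569785984))]
0.055 top c [(np.float64(-0.003846670204099725), np.float64(0.08340575323674067)), (np.float64(-0.003859808545881888), np.float64(0.08574832572613514)), (np.float64(-0.003874407566368835), np.float64(0.08835133791230027))]
0.06 top c [(np.float64(-0.0033008386193524044), np.float64(0.08075503832967831)), (np.float64(-0.0033135307011640776), np.float64(0.08301804245745892)), (np.float64(-0.003327633847928234), np.float64(0.08553264012674071))]
0.065 top c [(np.float64(-0.0027550070346050873), np.float64(0.07810432342261595)), (np.float64(-0.002767252856446267), np.float64(0.08028775918878268)), (np.float64(-0.0027808601294875886), np.float64(0.0827139423411811))]
0.04 low left 0.08425809943011693
0.045 low left 0.0818262371339806
0.05 low left 0.07939437483784427
```

Call:
play_rows:
  turn:
    - [0,0,0.008]
    - [0,0,0.008]
    - [0,0,0.008]
    - [0,0,0.008]
    - [0,0,0.008]
    - [0,0,0.008]
    - [0,0,0.008]
    - [0,0,0.008]
  delta_pos:
    - [0,-3.5,0]
    - [0,-3.5,0]
    - [0,-3.5,0]
    - [0,-3.5,0]
    - [0,-3.5,0]
    - [0,-3.5,0]
    - [0,-3.5,0]
    - [0,-3.5,0]
  grip: [60,40,20,15,15,15,15,15]
  force: 15

```text
clock: 4.25
tcp_pos: [0.4747, -0.0536, 0.2228]
orientation: [-180.0, 0.0, -165.4]
ft_force: [-0.3, -0.3, 0.9]
finger_gap: 0.0284
gripper_force: 0.0
```

Call:
play_rows:
  turn:
    - [0,0,0]
    - [0,0,0]
    - [0,0,0]
    - [0,0,0]
    - [0,0,0]
    - [0,0,0]
    - [0,0,0]
    - [0,0,0]
    - [0,0,0]
    - [0,0,0]
    - [0,0,0]
    - [0,0,0]
  delta_pos:
    - [0,0,0]
    - [0,0,0]
    - [0,0,0]
    - [0,0,0]
    - [0,4,0]
    - [0,12,0]
    - [0,22,0]
    - [0,32,0]
    - [0,42,0]
    - [0,50,0]
    - [0,50,0]
    - [0,50,0]
  grip: [15,15,15,15,15,15,15,15,15,15,15,15]

```text
clock: 5.25
tcp_pos: [0.4622, -0.0058, 0.2227]
orientation: [-179.9, 0.0, -165.4]
ft_force: [0.5, -4.6, -0.5]
finger_gap: 0.0219
gripper_force: 15.0
```

```bash
cat >m.py <<'E'
from h import *
import sys
s=bot.state();c=cam('wrist',s);im=snap('wrist',sys.argv[1]+'.png')
hsv=cv2.cvtColor(im,cv2.COLOR_RGB2HSV)
def seg(lo,hi):
    n,l,st,ce=cv2.connectedComponentsWithStats(cv2.inRange(hsv,lo,hi));i=1+np.argmax(st[1:,4]);return st[i]
print(s['tcp_pos'],s['orientation'],s['finger_gap'],s['gripper_force'],s['ft_force'])
print('orange',seg((10,200,150),(20,255,255)),'yellow',seg((26,180,60),(33,255,255)),'red',seg((0,200,80),(6,255,255)))
cv2.imwrite('pics/'+sys.argv[1]+'b.png',cv2.resize(im,(800,600),interpolation=cv2.INTER_CUBIC)[:,:,::-1])
E
python3 m.py w3
```

```text
[ 0.4621546  -0.00582068  0.22270747] [-1.79929566e+02  1.57768033e-02 -1.65446499e+02] 0.02185579478129955 14.99987080693245 [ 0.45280676 -4.58695508 -0.49443769]
orange [259  74  17  35 162] yellow [338   0  18  63 793] red [ 208  333   94   40 3278]
```

View pics/w3b.png

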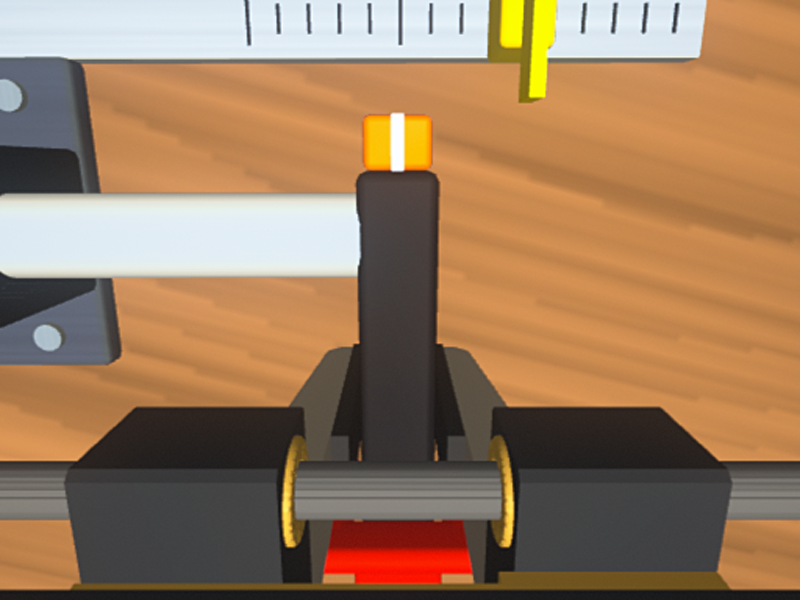

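```bash
cat > d.py <<'E'
from h import *
def delta(iu,iv,fu,fv,lu):
    s=bot.state();c=cam('wrist',s)
    P=lambda u,v,z:atz(c,((u+.5)*.64-.5,(v+.5)*.64-.5),z)
    t=np.radians(14.7);x=np.array([np.cos(t),np.sin(t),0]);y=np.array([-np.sin(t),np.cos(t),0])
    i=P(iu,iv,.057)
    print('z57',(P(fu,fv,.0565)-i)@y,'z60',(P(fu,fv,.06)-i)@y,'lowleft+2 z43.5',(P(lu,fv+3,.0435)-i)@y+.002,'tcp-idx x',(s['tcp_pos']-i)@x-.077,'y',(s['tcp_pos']-i)@y)
E
python3 -c "
from d import *
delta(398,114,538,98,519.5)"
```

```text
z57 0.03605988656912711 z60 0.035198345347800815 lowleft+2 z43.5 0.036116173064452584 tcp-idx x 0.004473940950623839 y -0.001957925977778179
```

Call:
play_rows:
  turn:
    - [0,0,0]
    - [0,0,0]
    - [0,0,0]
    - [0,0,0]
    - [0,0,0]
    - [0,0,0]
    - [0,0,0]
    - [0,0,0]
  delta_pos:
    - [0,6,0]
    - [0,14,0]
    - [0,22,0]
    - [0,30,0]
    - [0,35,0]
    - [0,35.5,0]
    - [0,35.5,0]
    - [0,35.5,0]
  grip: [15,15,15,15,15,15,15,15]

```text
clock: 5.97
tcp_pos: [0.4534, 0.0278, 0.2227]
orientation: [-179.9, 0.0, -165.5]
ft_force: [1.2, -5.8, -0.2]
finger_gap: 0.0216
gripper_force: 15.0
```

```bash
python3 m.py w4
```

```text
[0.45336087 0.02783498 0.22270199] [-1.79911620e+02  1.35810421e-02 -1.65503857e+02] 0.021551486586905488 15.002321898937225 [ 1.23891148 -5.81544458 -0.22095367]
orange [259  74  17  35 163] yellow [ 243    0   34   63 1362] red [ 207  333   95   41 3303]
```

View pics/w4b.png

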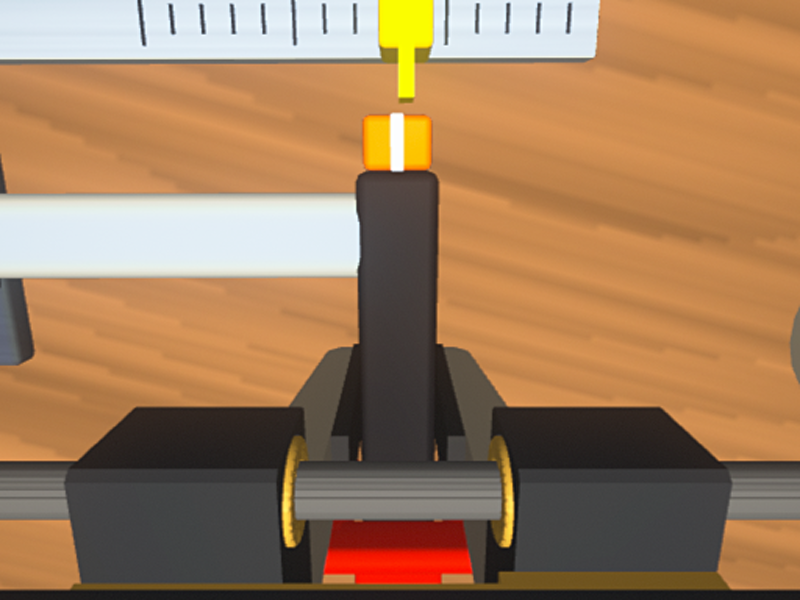

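Call:
play_rows:
  turn:
    - [0,0,0]
    - [0,0,0]
    - [0,0,0]
    - [0,0,0]
    - [0,0,0]
    - [0,0,0]
    - [0,0,0]
    - [0,0,0]
    - [0,0,0]
  delta_pos:
    - [0,1,0]
    - [0,1.8,0]
    - [0,1.8,0]
    - [0,1.8,0]
    - [0,1.8,0]
    - [0,1.8,0]
    - [0,1.8,0]
    - [0,1.8,0]
    - [0,1.8,0]
  grip: [15,15,15,15,15,15,15,15,15]

```text
clock: 6.77
tcp_pos: [0.453, 0.0293, 0.2227]
orientation: [-179.9, 0.0, -165.5]
ft_force: [0.6, -6.6, 0.2]
finger_gap: 0.0216
gripper_force: 15.0
```

Call:
play_rows:
  turn:
    - [0,0,0]
    - [0,0,0]
    - [0,0,0]
    - [0,0,0]
    - [0,0,0]
    - [0,0,0]
    - [0,0,0]
    - [0,0,0]
    - [0,0,0]
    - [0,0,0]
  delta_pos:
    - [0,0,0]
    - [0,0,0]
    - [0,0,0]
    - [-2,0,0]
    - [-5,0,0]
    - [-8,0,0]
    - [-11,0,0]
    - [-14,0,0]
    - [-14,0,0]
    - [-14,0,0]
  grip: [15,15,15,15,15,15,15,15,15,15]
  force: 9

```text
clock: 7.6
tcp_pos: [0.4625, 0.0316, 0.221]
orientation: [-180.0, -0.7, -165.6]
ft_force: [-9.9, -9.6, 1.4]
finger_gap: 0.0219
gripper_force: 9.0
```

```bash
python3 m.py w5
```

```text
[0.46251787 0.03162182 0.22103233] [-179.99668173   -0.72146884 -165.57546781] 0.02186522887471374 8.99101160466671 [-9.87800724 -9.64338849  1.39764477]
orange [231  53  18  36 165] yellow [238   0  35  43 737] red [ 210  333   90   40 2913]
```

View pics/w5b.png

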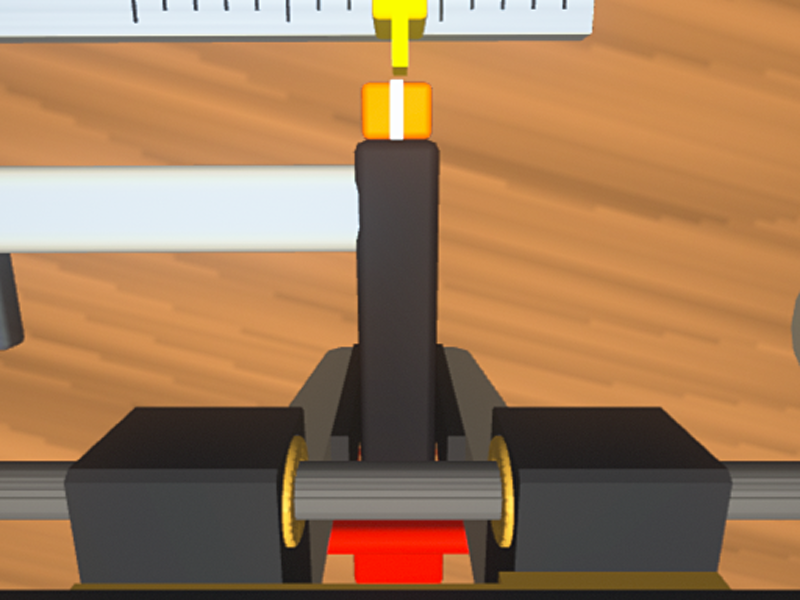

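Call:
play_rows:
  turn:
    - [0,0,0]
    - [0,0,0]
    - [0,0,0]
    - [0,0,0]
    - [0,0,0]
    - [0,0,0]
    - [0,0,0]
    - [0,0,0]
    - [0,0,0]
    - [0,0,0]
    - [0,0,0]
  delta_pos:
    - [-2,0,0]
    - [-4,0,0]
    - [-6,0,0]
    - [-9,0,0]
    - [-12,0,0]
    - [-15,0,0]
    - [-18,0,0]
    - [-20,0,0]
    - [-22,0,0]
    - [-22,0,0]
    - [-22,0,0]
  grip: [15,15,15,15,15,15,15,15,15,15,15]

```text
clock: 8.57
tcp_pos: [0.4824, 0.0367, 0.2202]
orientation: [180.0, -1.0, -165.6]
ft_force: [-12.5, -9.8, 1.1]
finger_gap: 0.0219
gripper_force: 10.2
```

```bash
python3 m.py w6;python3 - <<'E'
import cv2,numpy as np
im=cv2.imread('pics/w6.png');h=cv2.cvtColor(im,cv2.COLOR_BGR2HSV)
ys=cv2.inRange(h,(26,180,60),(33,255,255));print([ (v,np.flatnonzero(ys[v])[[0,-1]]) for v in range(0,60,4) if ys[v].any()])
o=cv2.inRange(h,(8,180,150),(22,255,255));o[:,:200]=0;o[:,320:]=0;print([ (v,np.flatnonzero(o[v])[[0,-1]]) for v in range(0,90,5) if o[v].any()])
E
```

```text
[0.48239878 0.03674303 0.2202124 ] [ 179.97976706   -0.98284654 -165.56832629] 0.02192891344697922 10.204515169607475 [-12.50978302  -9.7766579    1.09115389]
[]
[(0, array([231, 276])), (5, array([230, 276])), (10, array([230, 276])), (15, array([230, 276])), (20, array([230, 276])), (25, array([231, 276])), (30, array([231, 276])), (35, array([234, 272]))]Traceback (most recent call last):
  File "m.py", line 8, in <module>
    print('orange',seg((10,200,150),(20,255,255)),'yellow',seg((26,180,60),(33,255,255)),'red',seg((0,200,80),(6,255,255)))
                                                           ~~~^^^^^^^^^^^^^^^^^^^^^^^^^^
  File "m.py", line 6, in seg
    n,l,st,ce=cv2.connectedComponentsWithStats(cv2.inRange(hsv,lo,hi));i=1+np.argmax(st[1:,4]);return st[i]
                                                                           ~~~~~~~~~^^^^^^^^^^
    return _wrapfunc(a, 'argmax', axis=axis, out=out, **kwds)
    return bound(*args, **kwds)
ValueError: attempt to get argmax of an empty sequence
```

Call:
play_rows:
  turn:
    - [0,0,0]
    - [0,0,0]
    - [0,0,0]
    - [0,0,0]
    - [0,0,0]
    - [0,0,0]
    - [0,0,0]
    - [0,0,0]
    - [0,0,0]
    - [0,0,0]
    - [0,0,0]
  delta_pos:
    - [-2,0,0]
    - [-4,0,0]
    - [-6,0,0]
    - [-8,0,0]
    - [-10,0,0]
    - [-12,0,0]
    - [-14,0,0]
    - [-16,0,0]
    - [-18,0,0]
    - [-18,0,0]
    - [-18,0,0]
  grip: [15,15,15,15,15,15,15,15,15,15,15]

```text
clock: 9.53
tcp_pos: [0.4997, 0.0412, 0.2201]
orientation: [180.0, -1.0, -165.6]
ft_force: [-13.3, -9.8, 0.7]
finger_gap: 0.0218
gripper_force: 10.3
```

Call:
play_rows:
  turn:
    - [0,0,0]
    - [0,0,0]
    - [0,0,0]
    - [0,0,0]
    - [0,0,0]
  delta_pos:
    - [-1,0,0]
    - [-2,0,0]
    - [-3,0,0]
    - [-3,0,0]
    - [-3,0,0]
  grip: [15,15,15,15,15]

```text
clock: 9.95
tcp_pos: [0.5025, 0.0419, 0.2201]
orientation: [180.0, -1.0, -165.6]
ft_force: [-13.8, -9.4, 1.0]
finger_gap: 0.0223
gripper_force: 10.4
```

Call:
play_rows:
  turn:
    - [0,0,0]
    - [0,0,0]
    - [0,0,0]
    - [0,0,0]
    - [0,0,0]
  delta_pos:
    - [-1,0,0]
    - [-2,0,0]
    - [-3,0,0]
    - [-3,0,0]
    - [-3,0,0]
  grip: [15,15,15,15,15]

```text
clock: 10.37
tcp_pos: [0.5041, 0.0422, 0.22]
orientation: [179.9, -1.3, -165.6]
ft_force: [-19.0, -12.0, 7.4]
finger_gap: 0.0216
gripper_force: 15.9
```

```bash
python3 - <<'E'
from h import *
print(bot.state()['ft_force'])
w=snap('wrist','w7.png');t=snap('scene','s7.png');tt=snap('top','t7.png')
a=cv2.resize(w,(512,384));b=cv2.resize(t[125:215,220:380],None,fx=3,fy=3,interpolation=cv2.INTER_CUBIC);d=cv2.resize(tt[190:320,210:300],None,fx=2.08,fy=2.08,interpolation=cv2.INTER_CUBIC)
o=np.zeros((600,800,3),np.uint8);o[:b.shape[0],:b.shape[1]]=b;o[:d.shape[0],500:500+d.shape[1]]=d;q=w[200:384,150:360];q=cv2.resize(q,None,fx=1.7,fy=1.7);o[280:280+q.shape[0],:q.shape[1]]=q
cv2.imwrite('pics/c7.png',o[:,:,::-1])
E
```

```text
[-19.02320044 -12.00350984   7.36450895]
```

View pics/c7.png

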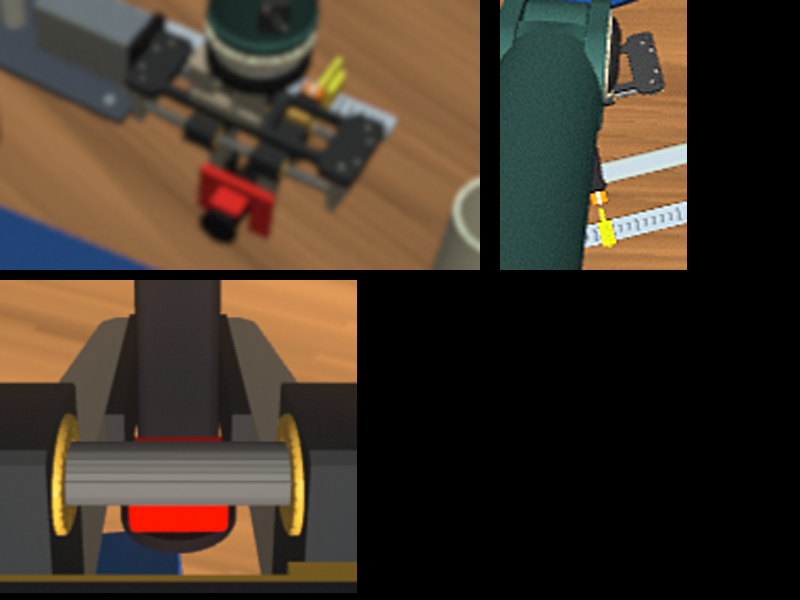

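Call:
play_rows:
  turn:
    - [0,0,0]
    - [0,0,0]
    - [0,0,0]
    - [0,0,0]
    - [0,0,0]
    - [0,0,0]
  delta_pos:
    - [0,0.5,0]
    - [0,0.5,0]
    - [0,0.5,0]
    - [0,0.5,0]
    - [0,0.5,0]
    - [0,0.5,0]
  grip: [15,15,15,15,15,15]

```text
clock: 11.02
tcp_pos: [0.504, 0.0424, 0.22]
orientation: [180.0, -1.3, -165.6]
ft_force: [-18.7, -11.9, 7.5]
finger_gap: 0.0219
gripper_force: 15.9
```

```bash
python3 -c "
from h import *
print(bot.state()['tcp_pos'],bot.state()['gripper_force']);print(bot.close_job())"
```

```text
[0.50397905 0.04243898 0.21998522] 15.880548432469368
the job is handed in; nothing more can be done
None
```

I handed the job in at about 11 s with the gripper still holding the crossbar, the index end about 1 mm from level with the pointer by my estimate, and the lever pushed out against its stop; no verdict was returned.

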